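# Preset the two iris dampers of an air box

## Robot

A 6-joint arm with a two-finger parallel gripper is mounted at the origin on the work surface. World frame = base frame: x ahead of the robot, y to its left, z up, the work surface at z = 0. Lengths are in m, angles in rad, forces in N, time in s.
With the tool pointing down it reaches from about 0.375 to 0.9 m from the base axis. Payload 3.1 kg.
Tool frame: the origin (TCP) lies on the centre line of the jaws, within the pads' length; the fingertips stand robot.nose_length ahead of it and the grasp point (between the pads) lies 6 mm ahead of it (robot.nose_length is the distance from the TCP to the fingertips, in m); z points along the fingers, y is the line along which they close (so a half turn about z gives the same grasp; the last joint's range is limited). The gripper opens to 87 mm and grips with 3 to 60 N. Pads are 19 mm wide; open, the fingers measure 117 mm over their backs; the gripper's body (75 mm by 190 mm) begins 51 mm behind the grasp point.
Start: joints at [-1.458, 0.527, 1.433, -0, 1.181, -0.178], TCP at [0.179, -0.599, 0.22] pointing down, gripper open.
Joint ranges: [-3.08, 3.08], [-0.75, 2.2], [0.22, 2.44], [-1.43, 4.57], [0, 2.65], [-2.85, 2.85]. Speed limits (rad/s): [2.79, 2.79, 3.14, 3.14, 3.14, 3.14].

## Interface

Orientations are given as a unit quaternion [x, y, z, w].
In Python, from rig import robot gives the robot as it stands.
- The arm moves only by the shell command python3 -m crank 'ROWS' [FORCE]. ROWS is JSON, one flat list of numbers, 7 for each row, row after row: the shift along the tool's x, y, z in mm, then the turn, a rotation vector about the tool's x, y, z in degrees, then the closure in counts, from 0 (fully open) to 255 (shut). In form: [x, y, z, ax, ay, az, fingers, x, y, z, ax, ay, az, fingers, ...]. A call has exactly 5 rows; each row is the pose to reach, as a shift and turn from the pose commanded when the call began, along the tool's axes at that moment; what a row does not reach only later rows make up. A row lasts 1/12 s, in which the tool goes at most 41.7 mm and 7.16 degrees, less where a joint would pass 70% of its speed; a pose out of reach is approached as far as the arm can. A call with a gripper value outside its range is refused whole. The fingers move at their own pace and stop on an object; FORCE is the grip in N (left out, the last holds). Time passes only in rows, so rows that repeat a pose let the fingers close, or fill a call up. It gives the time, the measured TCP pose, the force, the opening and the grip force at its end, in the units of the state.
- robot.get_obs(): the state, without advancing time (a new reading comes with each control period).
- robot.camera(name): name is "side" or "top" or "wrist"; returns a dict with "pixels" (400x640x3 uint8, red, green, blue), "intrinsics" (3x3 intrinsics, pixels), "k1" (the pictures are not rectified: a ray, as slopes to the right and down, at radius r is drawn at 1 + k1 r^2 times it, then the intrinsics apply), "extrinsics" (4x4, takes a point from camera to world coordinates); the wrist camera has in their place "mount" (4x4, takes a point from camera to tool coordinates, whose origin is the TCP and whose axes are the flange's). Camera axes: x right, y down, z forward; pixel columns grow to the right and rows downward; lengths in m; the calibration is good to about 2 mm. A picture is of the moment at which its call begins: read the wrist's pose just before it. There is no depth.
- robot.hand_in(): hands the job in; it is judged then, once.
The state is a dict: "time": time; "q": joint angles; "joint_velocities": joint speeds; "joint_torque": joint torques, N m; "position": TCP position; "tool_rot": TCP orientation; "ft_force": force on the tool from outside, world axes, zero at the start; "moment": the same for the moment, N m; "grip_width": finger opening in m; "grip_force": force on a finger pad.
Only numpy, scipy, OpenCV 4.12 (cv2) and the standard library are available. Lean on these libraries where they do the work, as an engineer would, in place of code of your own. Each camera call takes 0.05 s, during which the arm holds its last target. There are 200 camera calls.

## Task

A twin-outlet ventilation box stands on the shop counter with an iris damper on each outlet, and the fitter has drawn a red stroke on each damper's scale. Push both levers round by their black knobs until each pointer arm lies on the red stroke of its own scale. Only push the knobs, gently and with the fingers beside them: do not grip them, and leave the loose goods on the counter and on the box where they are.

Things in the scene. Friction and masses are not known exactly. Their poses are not given: they have to be found in the camera images.
- airbox: Fixed galvanised air box, 260 mm (its x) by 540 mm (y) by 140 mm high; origin at the centre of its underside, z up. An inlet stub, 125 mm diameter, sticks out 50 mm from its far (+x) side. On its top, 140 mm to either side of the centre along y, stand the two dampers (which is left or right varies).
- damper_a: Fixed round steel housing, 170 mm diameter, 62 mm high; an open pipe (100 mm diameter) rises 28 mm more from its middle. Origin on its axis at its underside, 140 mm above the counter; z up, -x to the front. Its flat top bears an ivory scale, an arc 60 to 82 mm from the axis on the robot's side, with long black marks every tenth of the swing. Starts nearly shut: its lever is to be pushed counter-clockwise seen from above.
- lever_a: Steel ring round damper A's pipe with the lever and its knob. Origin at the damper's origin, z up; x points out along the lever, to 2.267 + q rad counter-clockwise from the damper's +x, q = 0 shut to 1.75 wide open (end stops). Friction holds it where it is left (about 0.14 N m, 1.3 N at the knob); no spring. Lever arm 3 mm thick, top 209 mm above the counter.
- knob_a (a point): Middle of the upright black knob on the outer end of lever A: a cylinder 16 mm in diameter and 40 mm high, from 209 to 249 mm above the counter (this point at 229), its axis 105 mm from the damper's axis, outside the housing, whose top is at 202 mm. x points outward along the lever; the flat arm under the knob is 11 mm wide.
- pointer_a (a point): Point on the centre line of the dark steel pointer arm of lever A, the part of the lever that passes over the scale (5 mm wide), 72 mm from the damper's axis.
- stroke_a (a point): Point on the centre line of the red paint stroke on damper A's scale, 72 mm from the damper's axis, 1 mm above the housing's top. The stroke is 8 mm wide, runs radially across the scale and on 36 mm down the outside of the housing; flat paint, nothing to feel. It lies between q = 0.4 and q = 1.35 of the lever.
- damper_b: Fixed round steel housing, 170 mm diameter, 62 mm high; an open pipe (100 mm diameter) rises 28 mm more from its middle. Origin on its axis at its underside, 140 mm above the counter; z up, -x to the front. Its flat top bears an ivory scale, an arc 60 to 82 mm from the axis on the robot's side, with long black marks every tenth of the swing. Starts nearly wide open: its lever is to be pushed clockwise seen from above.
- lever_b: Steel ring round damper B's pipe with the lever and its knob. Origin at the damper's origin, z up; x points out along the lever, to 2.267 + q rad counter-clockwise from the damper's +x, q = 0 shut to 1.75 wide open (end stops). Friction holds it where it is left (about 0.14 N m, 1.3 N at the knob); no spring. Lever arm 3 mm thick, top 209 mm above the counter.
- knob_b (a point): Middle of the upright black knob on the outer end of lever B: a cylinder 16 mm in diameter and 40 mm high, from 209 to 249 mm above the counter (this point at 229), its axis 105 mm from the damper's axis, outside the housing, whose top is at 202 mm. x points outward along the lever; the flat arm under the knob is 11 mm wide.
- pointer_b (a point): Point on the centre line of the dark steel pointer arm of lever B, the part of the lever that passes over the scale (5 mm wide), 72 mm from the damper's axis.
- stroke_b (a point): Point on the centre line of the red paint stroke on damper B's scale, 72 mm from the damper's axis, 1 mm above the housing's top. The stroke is 8 mm wide, runs radially across the scale and on 36 mm down the outside of the housing; flat paint, nothing to feel. It lies between q = 0.4 and q = 1.35 of the lever.
- foil_tape: Loose roll of aluminium tape, 90 mm diameter, 48 mm high, lying flat on the air box behind the gap between the dampers; origin at the centre of its underside.
- paint_pen: Loose white and black paint pen, 135 mm long, 14 mm thick, lying on the air box between the dampers.
- screwdriver: Loose yellow-handled screwdriver lying on the counter.
- screw_jar: Loose jar of screws with a green cap, 72 mm diameter, 85 mm high, standing on the counter; origin at the centre of its underside.
- megaphone: Loose red and white megaphone standing on its bell (156 mm diameter, 190 mm high) on the counter, with a black grip to one side; origin at the centre of its underside.
- wire_spool: Loose spool of galvanised wire, 110 mm diameter, 70 mm high, on the counter; origin at the centre of its underside.
- clamp_carton: Loose yellow carton of hose clamps, 90 by 70 by 50 mm, on the counter; origin at the centre of its underside.

How it is judged:
At the end, for the whole second after the job is handed in: Both pointer arms lie on the red strokes of their own scales (centre lines less than 5 mm apart, measured 72 mm from the axis) and both levers are at rest (horizontal distance between pointer_a and stroke_a below 0.005 m and angular speed of each of lever_a, lever_b below 0.03 rad/s and horizontal distance between pointer_b and stroke_b below 0.005 m); the robot touches nothing.
It fails at once if knob A is gripped between the fingers or pressed on from above (horizontal distance between the grasp point and knob_a below 0.01 m and contact force between the fingers and lever_a above 0.5 N).
It fails at once if knob B is gripped between the fingers or pressed on from above (horizontal distance between the grasp point and knob_b below 0.01 m and contact force between the fingers and lever_b above 0.5 N).
It fails at once if knob A or its lever is pushed with more than 20 N (contact force between anything else and lever_a above 20 N).
It fails at once if knob B or its lever is pushed with more than 20 N (contact force between anything else and lever_b above 20 N).
It fails at once if a loose thing on the counter or on the box is moved by more than 20 mm, lifted or knocked over (distance of any of foil_tape, paint_pen, screwdriver, screw_jar, megaphone, wire_spool, clamp_carton from where it was at the start of the episode above 0.02 m).
It also fails if it takes over 51 s, if anything falls off the work surface, if the arm or the gripper's body presses on something with over 40 N, if the wrist force passes 120 N, or if a joint passes its speed limit or range.

## Working session

There is one attempt and no reset: what is moved stays moved. The work goes in short steps, Python scripts to look and compute and a shell command to move; the robot and the scene stay as the last step left them, time stands still between calls to the robot, and variables do not carry over. Pictures are saved under pics/ and viewed, at most 10 in all, crops included, and the job is handed in when it is done.

```bash
mkdir -p pics; ls; python3 - <<'E'
from rig import robot
import cv2,numpy as np
o=robot.get_obs();print(o,robot.nose_length)
for n in("top","side"):
    c=robot.camera(n);cv2.imwrite(f"pics/{n}0.png",c["pixels"][:,:,::-1])
    print(n,c["intrinsics"],c["k1"],c["extrinsics"])
E
```

```text
pics
{'time': 0.0, 'q': array([-1.45852816e+00,  5.28432803e-01,  1.43386096e+00, -2.31269046e-05,
        1.18139371e+00, -1.78457039e-01]), 'joint_velocities': array([ 8.95200995e-04,  3.73297964e-04,  4.05447846e-05, -2.79085686e-05,
       -8.07693767e-04,  9.08686308e-04]), 'joint_torque': array([-1.02501355e-03, -4.40039492e+01, -1.76592636e+01,  6.33795164e-02,
        5.81788807e-02, -1.48799109e-04]), 'position': array([ 0.17912055, -0.59803641,  0.21900528]), 'tool_rot': array([ 9.89452267e-01,  1.44855493e-01,  2.39696664e-05, -1.04718598e-03]), 'ft_force': array([ 0.85562724, -0.07866031, -0.35582059]), 'moment': array([0.02261967, 0.04993508, 0.02319886]), 'grip_force': 0.0, 'grip_width': 0.08716180022764349} 0.025
top [[517.66199951   0.         334.98923395]
 [  0.         517.66199951 202.09344254]
 [  0.           0.           1.        ]] -0.16247104760675243 [[ 2.21430816e-02 -9.93019536e-01  1.15852856e-01  3.72934189e-01]
 [-9.99754780e-01 -2.20230103e-02  2.31649180e-03  1.39000434e-02]
 [ 2.51107014e-04 -1.15875740e-01 -9.93263686e-01  1.69577409e+00]
 [ 0.00000000e+00  0.00000000e+00  0.00000000e+00  1.00000000e+00]]
side [[395.66123255   0.         323.8476483 ]
 [  0.         395.66123255 206.25631693]
 [  0.           0.           1.        ]] -0.041308575082551625 [[-0.74757018 -0.3300334   0.57638249 -0.18537536]
 [-0.66416011  0.37863222 -0.64461538  0.82511686]
 [-0.00549238 -0.8647055  -0.50224918  0.80880859]
 [ 0.          0.          0.          1.        ]]
```

View pics/top0.png

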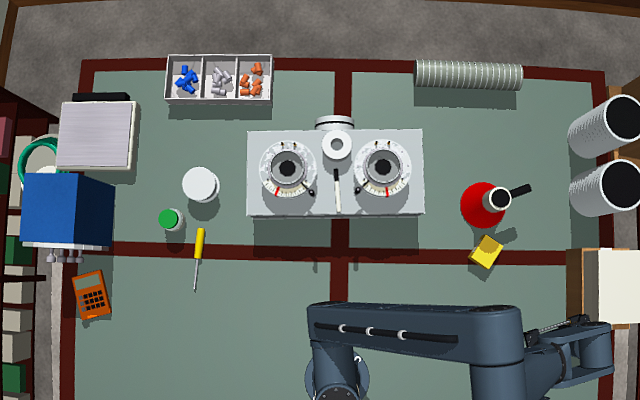

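View pics/side0.png

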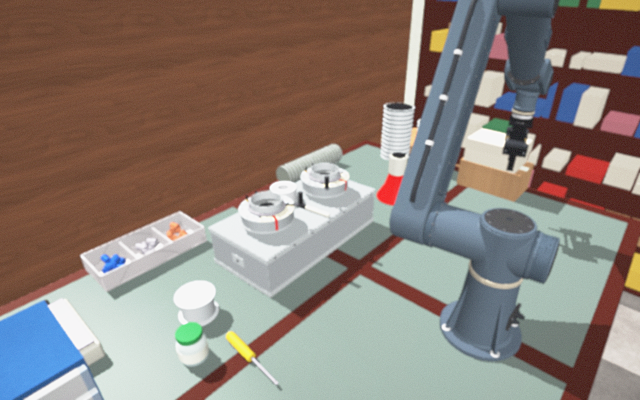

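The top view shows the air box at about (335,172), with the dampers at (287,167) and (383,167). Dark spots show at (312,192) and (409,190), and red strokes at (277,190) and (387,190). I need an enlarged view to tell which knob is which.

```bash
python3 - <<'E'
import cv2,numpy as np
a=cv2.imread("pics/top0.png")[120:225,240:430]; b=cv2.imread("pics/side0.png")[155:245,230:390]
a=cv2.resize(a,(760,420),interpolation=cv2.INTER_CUBIC);cv2.imwrite("pics/z0.png",a)
E
```

```text
(no output)
```

View pics/z0.png

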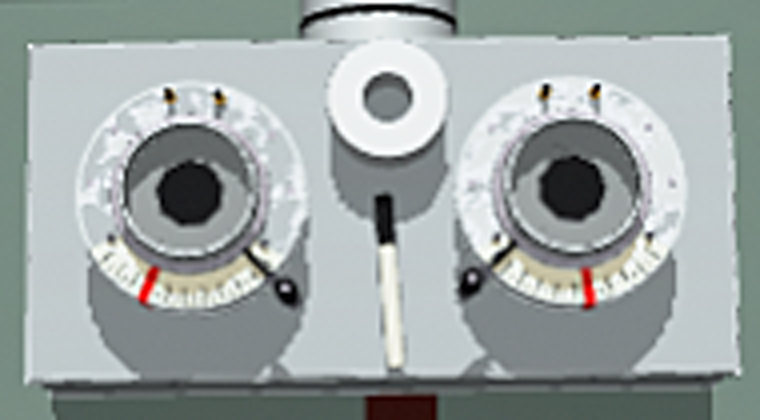

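Zoomed, the left damper is B, with its knob lower right at zoom (287,291). Its red stroke is at (148,285). The right damper is A, with its knob lower left at (470,283) and its stroke at (589,288). The levers start facing the gap and must be pushed outward.

```bash
cat > h.py <<'E'
import numpy as np,cv2
from scipy.spatial.transform import Rotation as R
def ray(c,uv,T=None):
    T=c["extrinsics"] if T is None else T
    n=cv2.undistortPoints(np.array(uv,float).reshape(-1,1,2),c["intrinsics"],np.array([c["k1"],0,0,0]))[:,0]
    d=np.c_[n,np.ones(len(n))]@T[:3,:3].T
    return T[:3,3],d
def onz(c,uv,z,T=None):
    o,d=ray(c,uv,T); return o+d*((np.asarray(z)-o[2])/d[:,2])[:,None]
def tri(r1,r2):
    (a,d),(b,e)=r1,r2; A=np.c_[d,-e]; s=np.linalg.lstsq(A,b-a,rcond=None)[0]
    return (a+d*s[0]+b+e*s[1])/2, np.linalg.norm(a+d*s[0]-b-e*s[1])
def wristT(c,o):
    T=np.eye(4);T[:3,:3]=R.from_quat(o["tool_rot"]).as_matrix();T[:3,3]=o["position"]
    return T@c["mount"]
def proj(c,P,T):
    n=(np.atleast_2d(P)-T[:3,3])@T[:3,:3]
    return cv2.projectPoints(n,np.zeros(3),np.zeros(3),c["intrinsics"],np.array([c["k1"],0,0,0]))[0][:,0]
E
python3 - <<'E'
from rig import robot
from h import *
c=robot.camera("top")
z=lambda p:np.array(p)/4-.125*3+[240,120]
N=["cB","cA","strB","strA","ptrB","ptrA","knobB","knobA"]
P=onz(c,z([[192,194],[572,192],[148,285],[589,288],[260,263],[500,258],[287,290],[471,282]]),np.array([.202,.202,.203,.203,.209,.209,.245,.245]))
for n,p in zip(N,P):
    k=P[0] if n[-1]=="B" else P[1]; d=(p-k)[:2]
    print(n,p.round(3),np.hypot(*d).round(3),(np.degrees(np.arctan2(d[1],d[0]))%360).round(1))
E
```

```text
cB [0.644 0.159 0.202] 0.0 0.0
cA [ 0.652 -0.12   0.202] 0.0 0.0
strB [0.576 0.188 0.203] 0.074 156.4
strA [ 0.581 -0.133  0.203] 0.072 190.4
ptrB [0.593 0.107 0.209] 0.073 225.4
ptrA [ 0.601 -0.068  0.209] 0.073 134.3
knobB [0.569 0.085 0.245] 0.105 224.4
knobA [ 0.578 -0.045  0.245] 0.106 134.9
```

```bash
python3 -m crank '[0,0,-40,0,0,0,255, 0,0,-80,0,0,0,255, 0,0,-120,0,0,0,255, 0,0,-160,0,0,0,255, 0,0,-200,0,0,0,255]' 5
python3 -m crank '[38,-15,0,0,0,0,255, 76,-29,0,0,0,0,255, 114,-44,0,0,0,0,255, 152,-58,0,0,0,0,255, 190,-73,0,0,0,0,255]'
python3 -m crank '[38,-15,0,0,0,-7,255, 76,-29,0,0,0,-14,255, 114,-44,0,0,0,-21,255, 152,-58,0,0,0,-28,255, 190,-73,0,0,0,-35,255]'
cat > go.py <<'E'
from rig import robot
from h import *
import sys
# go.py x y z yawdeg : shift/turn in tool axes from the measured pose
x,y,z,w=map(float,sys.argv[1:5]);o=robot.get_obs();M=R.from_quat(o["tool_rot"])
w=np.radians(w);c,s=np.cos(w),np.sin(w);G=R.from_matrix([[c,s,0],[s,-c,0],[0,0,-1]])
print(o["time"],o["position"].round(4),"yaw",np.degrees(np.arctan2(*M.as_matrix()[1::-1,0])).round(2),"F",o["ft_force"].round(2))
print("shift",(M.inv().apply(np.array([x,y,z])-o["position"])*1000).round(1),"turn",(M.inv()*G).as_rotvec(degrees=True).round(1))
E
python3 go.py .50 .02 .42 90; python3 -c "
from rig import robot
c=robot.camera('wrist');print(c['mount'].round(3),c['intrinsics'],c['k1'])"
```

```text
time: 0.57
position: [0.1791, -0.5981, 0.4215]
tool_rot: [0.989, 0.145, 0.0, -0.0]
ft_force: [0.1, -1.2, -0.5]
grip_width: 0.0617
grip_force: 0.0
time: 0.98
position: [0.3413, -0.4729, 0.4197]
tool_rot: [0.99, 0.145, -0.0, -0.0]
ft_force: [0.7, 0.3, 0.4]
grip_width: 0.0286
grip_force: 0.0
time: 1.4
position: [0.5026, -0.3483, 0.4196]
tool_rot: [0.899, 0.438, -0.0, -0.0]
ft_force: [1.0, -0.9, 0.8]
grip_width: 0.0015
grip_force: 0.0
1.4 [ 0.5026 -0.3483  0.4196] yaw 52.0 F [ 0.95 -0.92  0.76]
shift [ 2.886e+02 -2.288e+02 -2.000e-01] turn [ -0.  -0. -38.]
[[ 0.    -0.96  -0.278  0.077]
 [ 1.     0.001 -0.    -0.   ]
 [ 0.    -0.278  0.96  -0.165]
 [ 0.     0.     0.     1.   ]] [[349.73573108   0.         316.82747941]
 [  0.         349.73573108 199.87700672]
 [  0.           0.           1.        ]] -0.022535522124083777
```

```bash
python3 -m crank '[29,-23,0,0,0,-4,255, 58,-46,0,0,0,-8,255, 87,-69,0,0,0,-12,255, 116,-92,0,0,0,-16,255, 145,-115,0,0,0,-19,255]' | head -3
python3 go.py .55 .02 .43 90
```

```text
time: 1.87
position: [0.5005, -0.1632, 0.4195]
tool_rot: [0.815, 0.579, -0.0, -0.0]
1.8667 [ 0.5005 -0.1632  0.4195] yaw 70.79 F [-0.23  0.06 -0.53]
shift [189.2 -13.6 -10.4] turn [ -0.   -0.  -19.2]
```

```bash
python3 -m crank '[38,-3,-2,0,0,-4,255, 76,-6,-4,0,0,-8,255, 114,-9,-6,0,0,-12,255, 152,-12,-8,0,0,-16,255, 189,-14,-10,0,0,-19,255]' | head -3
python3 -m crank '[0,0,0,0,0,0,255, 0,0,0,0,0,0,255, 0,0,0,0,0,0,255, 0,0,0,0,0,0,255, 0,0,0,0,0,0,255]' | head -3
python3 - <<'E'
from rig import robot
from h import *
o=robot.get_obs();c=robot.camera("wrist");im=c["pixels"][:,:,::-1].copy()
np.savez("w1.npz",pos=o["position"],rot=o["tool_rot"]);cv2.imwrite("pics/w1.png",im)
print(o["position"].round(4))
E
```

```text
time: 2.28
position: [0.5502, 0.02, 0.4299]
tool_rot: [0.708, 0.706, -0.0, -0.0]
time: 2.7
position: [0.5502, 0.0167, 0.4298]
tool_rot: [0.71, 0.704, -0.0, -0.0]
[0.5502 0.0167 0.4298]
```

View pics/w1.png

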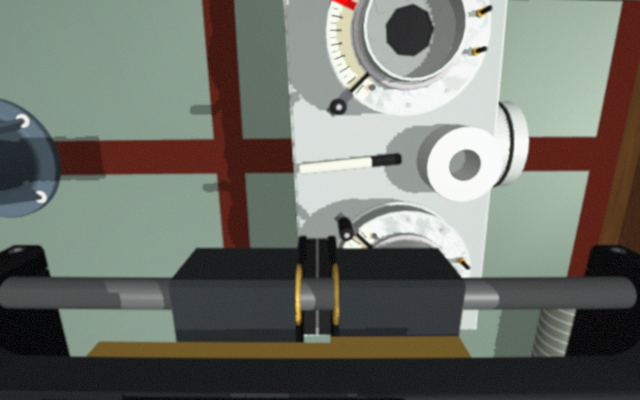

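The wrist view shows knob B at (338,107), B's pipe centre at (410,30) and B's stroke at (343,3). Knob A is at about (345,225), partly next to the fingers, which are closed.

```bash
python3 - <<'E'
from rig import robot
from h import *
d=np.load("w1.npz");w=robot.camera("wrist");T=wristT(w,{"position":d["pos"],"tool_rot":d["rot"]});c=robot.camera("top")
z=lambda p:np.array(p)/4-.375+[240,120]
for n,a,b in(("knobB top",[287,289],[338,106]),("knobA top",[471,281],[346,224]),("ptrB",[260,263],[362,83]),("strB outer",[143,300],[330,0])):
    oa,da=ray(c,[z(a)]);ob,db=ray(w,[b],T);print(n,tri((oa,da[0]),(ob,db[0])))
k=.230
t=np.linspace(0,2*np.pi,40)
print("wrist onz: knobB",onz(w,[[338,106]],.249,T),"knobA",onz(w,[[346,224]],.249,T),"strB",onz(w,[[345,3]],.203,T),"ptrB",onz(w,[[362,83]],.209,T))
E
python3 go.py .555 .055 .30 135
```

```text
knobB top (array([0.5731477 , 0.08626707, 0.2184374 ]), np.float64(0.000670266182278294))
knobA top (array([ 0.58355888, -0.04675429,  0.21051193]), np.float64(0.000622242798048254))
ptrB (array([0.61923762, 0.11694264, 0.03642163]), np.float64(0.0011815742299317016))
strB outer (array([0.56571544, 0.19221285, 0.19467857]), np.float64(0.001135796305666653))
wrist onz: knobB [[0.57115728 0.0871277  0.249     ]] knobA [[ 0.58058885 -0.0327032   0.249     ]] strB [[0.58009644 0.18697769 0.203     ]] ptrB [[0.59845663 0.10954409 0.209     ]]
2.85 [0.5504 0.017  0.4299] yaw 89.55 F [ 0.05 -1.43  0.09]
shift [ 38.    4.3 129.9] turn [ -0.   -0.  -45.5]
```

```bash
python3 -m crank '[9,9,22,0,0,-7,255, 18,18,44,0,0,-14,255, 27,27,66,0,0,-21,255, 36,36,88,0,0,-28,255, 44,45,110,0,0,-35,255]' |head -3
python3 -m crank '[0,0,10,0,0,-5,255, 0,0,20,0,0,-10,255, 0,0,20,0,0,-10,255, 0,0,20,0,0,-10,255, 0,0,20,0,0,-10,255]' |head -3
python3 go.py .595 .061 .246 134.5
```

```text
time: 3.27
position: [0.5961, 0.0617, 0.3191]
tool_rot: [0.462, 0.887, 0.0, 0.0]
time: 3.68
position: [0.5963, 0.0614, 0.3008]
tool_rot: [0.387, 0.922, 0.0, 0.001]
3.6833 [0.5963 0.0614 0.3008] yaw 134.51 F [-0.33  0.08  0.54]
shift [ 0.7 -1.3 54.8] turn [0.1 0.1 0. ]
```

```bash
python3 -m crank '[1,-1,20,0,0,0,255, 1,-1,40,0,0,0,255, 1,-1,55,0,0,0,255, 4,-1,55,0,0,0,255, 8,-1,55,0,0,0,255]' 
python3 -m crank '[2,0,0,0,0,0,255, 4,0,0,0,0,0,255, 6,0,0,0,0,0,255, 8,0,0,0,0,0,255, 10,0,0,0,0,0,255]'
python3 - <<'E'
from rig import robot
from h import *
o=robot.get_obs();c=robot.camera("wrist");cv2.imwrite("pics/w2.png",c["pixels"][:,:,::-1]);c=robot.camera("top")
cv2.imwrite("pics/t2.png",cv2.resize(c["pixels"][120:225,240:430,::-1],(760,420),interpolation=cv2.INTER_CUBIC))
E
```

```text
time: 4.1
position: [0.5896, 0.0666, 0.2454]
tool_rot: [0.386, 0.922, 0.0, 0.0]
ft_force: [1.1, -0.2, 1.6]
grip_width: 0.0007
grip_force: 0.0
time: 4.52
position: [0.583, 0.0739, 0.2458]
tool_rot: [0.385, 0.923, 0.0, 0.001]
ft_force: [1.3, -1.1, 0.7]
grip_width: 0.0006
grip_force: 0.7
```

View pics/w2.png

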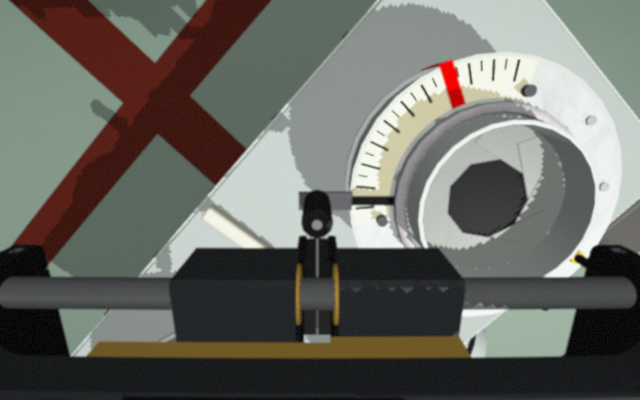

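The wrist view is clear. Knob B, at (317,222), touches the finger tips. The pointer crosses the scale at about (367,200), and the red stroke runs from (447,63) to (460,105).

```bash
cat > arc.py <<'E'
from rig import robot
from h import *
import sys
# arc.py cx cy  totaldeg(ccw+) n : tool shifts for a rigid turn about the vertical through (cx,cy)
cx,cy,t=map(float,sys.argv[1:4]);n=int(sys.argv[4]);o=robot.get_obs();M=R.from_quat(o["tool_rot"]);p=o["position"]
C=np.array([cx,cy,p[2]]);print(p.round(4),"radius",np.linalg.norm(p-C).round(4))
for i in range(1,n+1):
    print((M.inv().apply(C+R.from_euler("z",t*i/n,degrees=True).apply(p-C)-p)*1000).round(1),round(-t*i/n,1))
E
python3 - <<'E'
from rig import robot
from h import *
o=robot.get_obs();w=robot.camera("wrist");T=wristT(w,o)
P=onz(w,[[367,200],[453.5,85],[317,222]],np.array([.209,.203,.249]),T);
for c in([.645,.159],):
  for p in P: d=p[:2]-c;print(p.round(4),np.hypot(*d).round(4),np.degrees(np.arctan2(d[1],d[0]))%360)
print(o["ft_force"])
E
python3 arc.py .645 .159 -30 5
```

```text
[0.5918 0.1088 0.209 ] 0.0731 223.32752453945926
[0.579  0.1891 0.203 ] 0.0726 155.48474664717872
[0.5701 0.088  0.249 ] 0.1031 223.46163658390927
[ 0.67843738 -0.98326366  0.35924649]
[0.5828 0.0739 0.2454] radius 0.1054
[11.  -1.2 -0. ] 6.0
[22.  -1.2 -0. ] 12.0
[33.  -0.1 -0. ] 18.0
[43.8  2.2 -0. ] 24.0
[54.3  5.5 -0.1] 30.0
```

```bash
for i in 1; do 
python3 -m crank '[5.5,-0.9,0,0,0,3,255, 11,-1.2,0,0,0,6,255, 16.5,-1.3,0,0,0,9,255, 22,-1.2,0,0,0,12,255, 27.5,-0.8,0,0,0,15,255]' |sed -n 2,4p
python3 -m crank '[5.5,-0.9,0,0,0,3,255, 11,-1.2,0,0,0,6,255, 16.5,-1.3,0,0,0,9,255, 22,-1.2,0,0,0,12,255, 27.5,-0.8,0,0,0,15,255]' |sed -n 2,4p
done; python3 arc.py .645 .159 -30 2
```

```text
position: [0.563, 0.0926, 0.2453]
tool_rot: [0.504, 0.864, 0.0, 0.001]
ft_force: [2.6, -1.5, 1.7]
position: [0.5485, 0.1161, 0.2452]
tool_rot: [0.612, 0.791, -0.0, 0.001]
ft_force: [1.1, -2.1, 1.1]
[0.5485 0.1161 0.2452] radius 0.1056
[27.6 -0.9 -0. ] 15.0
[54.4  5.3 -0.1] 30.0
```

```bash

python3 -m crank '[5.5,-0.9,0,0,0,3,255, 11,-1.2,0,0,0,6,255, 16.5,-1.3,0,0,0,9,255, 22,-1.2,0,0,0,12,255, 27.5,-0.8,0,0,0,15,255]' |sed -n 2,4p
python3 -m crank '[5.5,-0.9,0,0,0,3,255, 11,-1.2,0,0,0,6,255, 16.5,-1.3,0,0,0,9,255, 22,-1.2,0,0,0,12,255, 22,-1.2,0,0,0,12,255]' |sed -n 2,4p
python3 arc.py .645 .159 -10 2
python3 - <<'E'
from rig import robot
from h import *
c=robot.camera("wrist");cv2.imwrite("pics/w3.png",c["pixels"][:,:,::-1])
E
```

```text
position: [0.5405, 0.1425, 0.2451]
tool_rot: [0.71, 0.704, -0.0, 0.0]
ft_force: [1.0, -1.7, 1.5]
position: [0.5393, 0.1654, 0.245]
tool_rot: [0.779, 0.627, -0.0, -0.0]
ft_force: [0.4, -0.2, 0.1]
[0.5393 0.1654 0.245 ] radius 0.1059
[ 9.2 -1.   0. ] 5.0
[18.4 -1.3 -0. ] 10.0
```

View pics/w3.png

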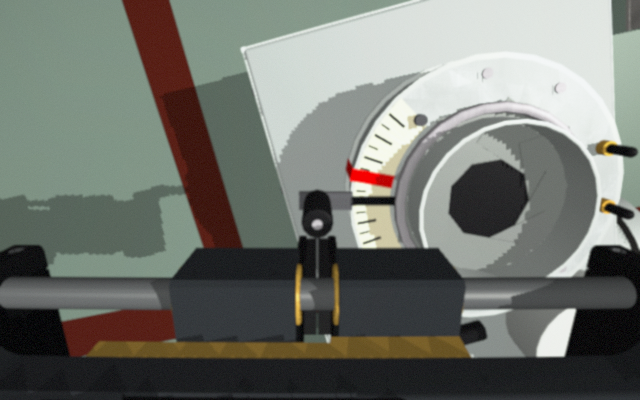

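The pointer is now at (372,200), just short of the red stroke, which is centred at (370,179). I'll measure the remaining angle.

```bash
python3 - <<'E'
from rig import robot
from h import *
o=robot.get_obs();w=robot.camera("wrist");T=wristT(w,o)
P=onz(w,[[370,200.5],[370,179]],np.array([.209,.203]),T);
for p in P: d=p[:2]-[.645,.159];print(p.round(4),np.hypot(*d).round(4),np.degrees(np.arctan2(d[1],d[0]))%360)
E
```

```text
[0.5743 0.1769 0.209 ] 0.0729 165.82751600722005
[0.5772 0.1883 0.203 ] 0.0739 156.63905691076843
```

```bash

python3 -m crank '[5.5,-0.9,0,0,0,3,255, 11,-1.2,0,0,0,6,255, 16.7,-1.3,0,0,0,9.1,255, 16.7,-1.3,0,0,0,9.1,255, 16.7,-1.3,0,0,0,9.1,255]' |sed -n 2,4p
python3 -m crank '[-3,0,0,0,0,0,255, -12,0,0,0,0,0,255, -25,0,0,0,0,0,255, -40,0,0,0,0,0,255, -40,0,0,0,0,0,255]' |sed -n 2,4p
python3 - <<'E'
from rig import robot
from h import *
c=robot.camera("wrist");cv2.imwrite("pics/w4.png",c["pixels"][:,:,::-1])
E
```

```text
position: [0.5416, 0.1814, 0.2447]
tool_rot: [0.826, 0.564, -0.0, -0.0]
ft_force: [-0.4, -0.6, 0.1]
position: [0.5254, 0.1414, 0.2448]
tool_rot: [0.827, 0.563, -0.001, 0.0]
ft_force: [-0.0, 1.1, -0.5]
```

View pics/w4.png

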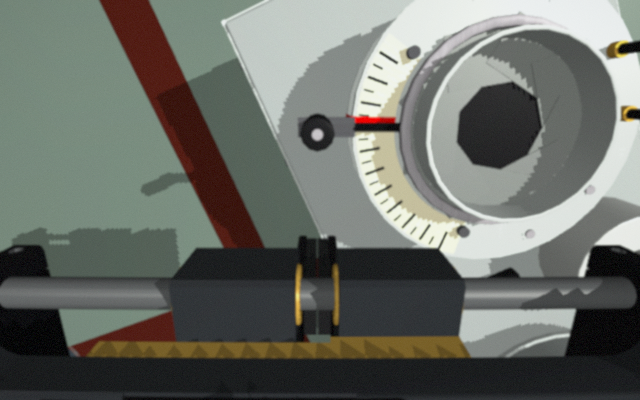

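The pointer now lies on the lower part of the stroke: arm about (380,127), and the stroke's upper edge at y≈116.

```bash
python3 - <<'E'
from rig import robot
from h import *
o=robot.get_obs();w=robot.camera("wrist");T=wristT(w,o);im=w["pixels"].astype(int)
m=(im[:,:,0]>150)&(im[:,:,1]<60);m[:, :340]=0;ys,xs=np.nonzero(m);print("red",xs.min(),xs.max(),ys.min(),ys.max())
for x in(350,354,372,380):print(x,im[110:138,x].tolist())
a=lambda p:np.degrees(np.arctan2(p[1]-.159,p[0]-.645))%360
for z in(.203,):
  for y in(116,117,124):print(y,a(onz(w,[[372,y]],.203,T)[0]))
for y in(126,127,128):print("ptr",y,a(onz(w,[[372,y]],.209,T)[0]))
E
python3 go.py .53 .05 .32 45
```

```text
red 354 393 119 124
350 [[156, 163, 160], [153, 159, 155], [152, 157, 155], [150, 156, 151], [150, 156, 152], [145, 151, 148], [143, 145, 141], [145, 127, 122], [150, 95, 91], [134, 72, 72], [112, 87, 88], [100, 98, 100], [101, 100, 105], [105, 104, 107], [102, 104, 105], [102, 100, 103], [103, 103, 104], [100, 101, 103], [99, 101, 103], [99, 99, 102], [96, 97, 99], [100, 100, 101], [96, 98, 101], [99, 98, 100], [97, 99, 102], [98, 97, 99], [99, 99, 101], [102, 101, 105]]
354 [[226, 231, 227], [226, 230, 227], [227, 231, 226], [227, 231, 226], [228, 233, 227], [229, 234, 228], [228, 232, 227], [232, 229, 223], [233, 188, 180], [234, 120, 114], [227, 63, 63], [226, 53, 54], [226, 54, 56], [217, 52, 54], [178, 56, 58], [118, 55, 56], [64, 48, 52], [49, 49, 51], [53, 54, 55], [52, 52, 54], [47, 49, 54], [39, 42, 43], [43, 42, 41], [73, 74, 67], [123, 122, 110], [154, 153, 138], [159, 159, 145], [169, 171, 156]]
372 [[243, 246, 234], [242, 245, 232], [243, 246, 232], [243, 245, 235], [242, 245, 238], [242, 245, 239], [242, 246, 238], [242, 242, 228], [243, 219, 195], [243, 147, 129], [24
[... 258 characters left out ...]
]
380 [[227, 229, 204], [219, 219, 187], [217, 215, 183], [220, 219, 189], [215, 213, 181], [205, 200, 167], [201, 197, 163], [201, 193, 159], [197, 170, 142], [191, 124, 103], [182, 62, 50], [185, 18, 15], [184, 1, 0], [178, 12, 9], [148, 13, 11], [98, 17, 20], [47, 16, 18], [22, 21, 23], [17, 19, 19], [22, 20, 23], [25, 22, 25], [22, 22, 24], [41, 41, 33], [99, 93, 79], [154, 150, 126], [189, 185, 153], [201, 195, 162], [199, 194, 160]]
116 151.62832453450673
117 152.0633629997412
124 155.1529732111009
ptr 126 155.73279975685455
ptr 127 156.16369587930748
ptr 128 156.59577238222593
7.3667 [0.5268 0.1431 0.2451] yaw 68.46 F [ 0.79 -0.82  0.26]
shift [-85.4  37.2 -74.9] turn [-0.  -0.  23.5]
```

B is on its stroke to within about 1°. Next is A.

```bash

python3 -m crank '[0,0,-30,0,0,0,255, -10,5,-55,0,0,5,255, -40,18,-55,0,0,11,255, -70,31,-55,0,0,17,255, -100,44,-55,0,0,23,255]' |sed -n 2,4p
python3 go.py .603 -.02 .30 44.5
```

```text
position: [0.5319, 0.0344, 0.3009]
tool_rot: [0.923, 0.386, 0.001, 0.001]
ft_force: [0.7, 0.4, -0.1]
7.7833 [0.5319 0.0344 0.3009] yaw 45.39 F [ 0.66  0.38 -0.12]
shift [11.2 88.8  1. ] turn [ 0.1 -0.1  0.9]
```

```bash
python3 - <<'E'
from rig import robot
from h import *
c=robot.camera("side");im=c["pixels"][:,:,::-1][120:270,200:400]
cv2.imwrite("pics/s5.png",cv2.resize(im,(800,600),interpolation=cv2.INTER_CUBIC))
c=robot.camera("wrist");cv2.imwrite("pics/w5.png",c["pixels"][:,:,::-1])
E
python3 -m crank '[4,30,0,0,0,0,255, 8,60,0,0,0,0,255, 11,89,0,0,0,1,255, 11,89,20,0,0,1,255, 11,89,20,0,0,1,255]' |sed -n 2,4p
python3 go.py .603 -.02 .246 44.5; python3 - <<'E'
from rig import robot
from h import *
c=robot.camera("wrist");cv2.imwrite("pics/w6.png",c["pixels"][:,:,::-1])
E
```

```text
position: [0.602, -0.0193, 0.2766]
tool_rot: [0.925, 0.379, -0.002, -0.002]
ft_force: [-0.8, -0.4, -1.0]
8.3 [ 0.602  -0.0193  0.2766] yaw 44.56 F [-0.84 -0.4  -1.02]
shift [ 0.3  1.3 30.6] turn [-0.3  0.2  0.1]
```

View pics/w6.png

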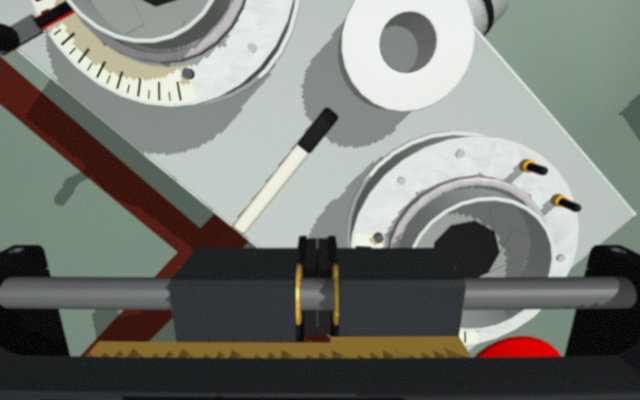

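The view shows the tool beside A with the knob hidden behind the fingers. The pen at (285,170) and the tape at (407,50) are clear. I'll descend and approach along -x.

```bash

python3 -m crank '[0,1,15,0,0,0,255, 0,1,31,0,0,0,255, -4,1,31,0,0,0,255, -8,1,31,0,0,0,255, -11,1,31,0,0,0,255]' |sed -n 2,4p
python3 -m crank '[-2,0,0,0,0,0,255, -3,0,0,0,0,0,255, -5,0,0,0,0,0,255, -6.5,0,0,0,0,0,255, -8,0,0,0,0,0,255]'
python3 arc.py .652 -.12 15 5; python3 arc.py .652 -.12 49 1
```

```text
position: [0.5954, -0.0275, 0.2501]
tool_rot: [0.925, 0.38, 0.0, 0.0]
ft_force: [0.1, 0.3, -0.5]
time: 9.18
position: [0.5899, -0.0336, 0.2493]
tool_rot: [0.925, 0.379, 0.0, 0.0]
ft_force: [0.9, 0.3, 0.0]
grip_width: 0.0003
grip_force: 0.0
[ 0.5899 -0.0336  0.2493] radius 0.1064
[-5.5 -0.7 -0. ] -3.0
[-11.1  -1.1  -0. ] -6.0
[-16.6  -1.3  -0. ] -9.0
[-22.2  -1.1  -0. ] -12.0
[-27.8  -0.7  -0. ] -15.0
[ 0.5899 -0.0336  0.2493] radius 0.1064
[-85.   23.8  -0. ] -49.0
```

```bash

python3 -m crank '[-5.5,-0.7,0,0,0,-3,255, -11,-1.1,0,0,0,-6,255, -16.6,-1.3,0,0,0,-9,255, -22.2,-1.1,0,0,0,-12,255, -27.8,-0.7,0,0,0,-15,255]'  |sed -n 2,4p
python3 -m crank '[-5.5,-0.7,0,0,0,-3,255, -11,-1.1,0,0,0,-6,255, -16.6,-1.3,0,0,0,-9,255, -22.2,-1.1,0,0,0,-12,255, -27.8,-0.7,0,0,0,-15,255]'  |sed -n 2,4p
python3 -m crank '[-5.5,-0.7,0,0,0,-3,255, -11,-1.1,0,0,0,-6,255, -16.6,-1.3,0,0,0,-9,255, -22.2,-1.1,0,0,0,-12,255, -27.8,-0.7,0,0,0,-15,255]'  |sed -n 2,4p
python3 -m crank '[-5.5,-0.7,0,0,0,-3,255, -7.4,-0.9,0,0,0,-4,255, -7.4,-0.9,0,0,0,-4,255, -7.4,-0.9,0,0,0,-4,255, -7.4,-0.9,0,0,0,-4,255]'  |sed -n 2,4p
python3 arc.py .652 -.12 5 1; python3 - <<'E'
from rig import robot
from h import *
c=robot.camera("wrist");cv2.imwrite("pics/w7.png",c["pixels"][:,:,::-1])
c=robot.camera("top");cv2.imwrite("pics/t7.png",cv2.resize(c["pixels"][120:225,240:430,::-1],(760,420),interpolation=cv2.INTER_CUBIC))
E
```

```text
position: [0.5694, -0.0526, 0.249]
tool_rot: [0.867, 0.498, -0.0, -0.0]
ft_force: [0.4, 0.7, -0.3]
position: [0.5548, -0.0763, 0.249]
tool_rot: [0.795, 0.607, 0.0, 0.0]
ft_force: [-0.1, -0.2, 0.4]
position: [0.5467, -0.103, 0.249]
tool_rot: [0.709, 0.705, 0.0, -0.0]
ft_force: [0.0, -0.0, -0.2]
position: [0.5459, -0.1098, 0.249]
tool_rot: [0.685, 0.729, 0.0, -0.0]
ft_force: [0.4, 0.3, -0.3]
[ 0.5459 -0.1098  0.249 ] radius 0.1066
[-9.2 -1.1 -0. ] -5.0
```

View pics/t7.png

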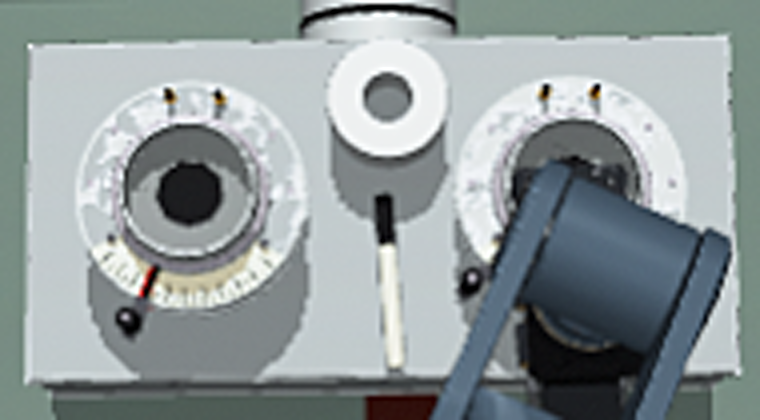

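Knob A still appears at zoom (470,283), so the tool seems not to have moved it. B's pointer lies on its stroke. I'll check the wrist view.

View pics/w7.png

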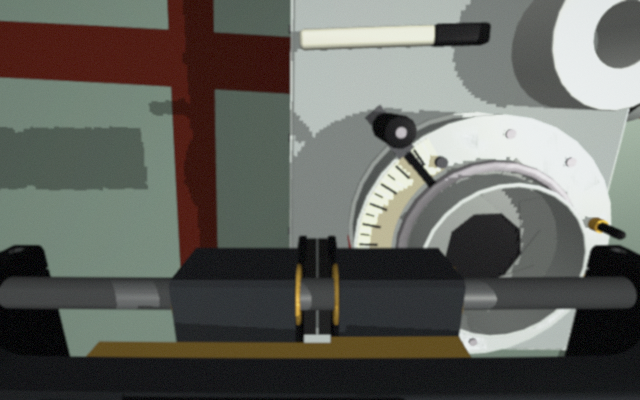

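Knob A at (400,132) is untouched, and the tool is now past it. I'll remeasure knob A from this view.

```bash
python3 - <<'E'
from rig import robot
from h import *
o=robot.get_obs();w=robot.camera("wrist");T=wristT(w,o);print(o["position"],o["time"])
c=robot.camera("top");z=lambda p:np.array(p)/4-.375+[240,120]
P=onz(w,[[401,132],[419,167],[441,161]],np.array([.249,.209,.202]),T);print(P.round(4))
oa,da=ray(c,[z([471,281])]);ob,db=ray(w,[[401,132]],T);print(tri((oa,da[0]),(ob,db[0])))
for p in P[:2]: d=p[:2]-[.652,-.12];print(np.hypot(*d),np.degrees(np.arctan2(d[1],d[0]))%360)
g=np.array([[.5899,-.0336,.249-.0+.0]]);print("finger tip px in w7",proj(w,o["position"]+[0,0,-.025],T))
E
```

```text
[ 0.54590972 -0.10973411  0.24894221] 10.95
[[ 0.5814 -0.045   0.249 ]
 [ 0.6044 -0.0677  0.209 ]
 [ 0.6195 -0.0643  0.202 ]]
(array([ 0.57362318, -0.04325243,  0.27995563]), np.float64(0.001296358243617109))
0.10306750841940242 133.2727785865047
0.07075550885331773 132.28722330038008
finger tip px in w7 [[316.33709273 236.69722507]]
```

```bash
python3 - <<'E'
from rig import robot
from h import *
a=cv2.imread("pics/top0.png").astype(int);b=robot.camera("top")["pixels"][:,:,::-1].astype(int)
def cen(im):
    r=im[180:200,348:368].sum(2);w=np.clip(260-r,0,None);ys,xs=np.mgrid[180:200,348:368]
    return (w*xs).sum()/w.sum(),(w*ys).sum()/w.sum(),w.sum()
print(cen(a),cen(b));print((a[186:198:1,350:366].sum(2)//3));print((b[186:198,350:366].sum(2)//3))
o=robot.get_obs();print(o["grip_width"],o["grip_force"],o["q"].round(3))
c=robot.camera("top");z=proj(c,[[.546,-.11,.224],[.59,-.0336,.249],[.581,-.045,.249]],c["extrinsics"]);print(z)
w=robot.camera("wrist")["pixels"]
print(w[232:262:3,285:350:4].sum(2)//3)
E
```

```text
(np.float64(358.9948574786953), np.float64(188.8964149280047), np.int64(6806)) (np.float64(359.1839519650655), np.float64(188.73771834061137), np.int64(7328))
[[199 200 203 194 157 131 129 113 108 123 108 103  77  76 148 192]
 [199 200 204 168 126 121  84  43  31  54  79  87  81 149 199 177]
 [200 200 206 173 122  78  23 107 114  42  56  86  95 110 177 188]
 [199 201 206 173 110  56  26 172 181  61  42  78 116 110 138 212]
 [200 200 205 193 130  40   7 101 104  26  51  97 127 142 126 116]
 [199 200 206 206 139   6   5  12  12   5  79 131 136 138 149 125]
 [199 200 206 175  89  17   0   0   0  32 110 139 134 131 130 129]
 [199 200 205 186 111  33  16  21  58 101 127 136 132 131 131 125]
 [201 200 204 199 148  69  58  86 126 143 136 133 133 131 132 131]
 [200 200 203 184 146 110 105 132 138 135 133 132 132 132 132 132]
 [200 200 201 207 191 149 133 134 133 132 132 132 132 133 131 132]
 [199 199 200 203 210 175 126 131 133 132 132 131 132 132 132 132]]
[[200 201 203 195 156 132 129 115 109 123 108 107  76  16  77 108]
 [200 201 205 170 125 122  85  43  34  55  80  93  65  33 108 127]
 [
[... 838 characters left out ...]
128 131 129 130 131 130 130 130 131 131 130 129 130 133 142]
 [ 90 116 128 130  96  96 128 131 132 130 130  98  99 129 130 131 136]
 [ 90 116 127 123   0  23  80  77  98  76  77  21  14 125 130 129 127]
 [ 87 117 126 112   7  16  17  20  66  19  19  10   8 119 131 129 104]
 [ 87 115 128  94  13  15  10  21  63  16  21  10   9 108 133 130  87]
 [ 72  90 101  70   8  17  17  17  66  19  17   3  10  82 102 101  63]
 [ 24  26  23  25  13  19  21  15  64  19  14  11   9  23  29  25  23]
 [ 30  29  21  24  16  22  15  20  63  20  15   7   8  22  23  21  25]
 [ 18  27  21  24   8  12  13  24  67  20  17  11  12  25  21  20  26]
 [ 20  27  20  20   8  15  17  18  66  17  21   9  14  25  22  22  25]]
```

The knob is untouched to a tenth of a pixel, so the tool cannot have met it. I'll go back over it at height and retry in small steps, checking the knob with the top camera.

```bash

python3 -m crank '[0,0,-30,0,0,0,255, 0,0,-60,0,0,0,255, 0,0,-60,0,0,0,255, 0,0,-60,0,0,0,255, 0,0,-60,0,0,0,255]' |sed -n 2,4p
python3 go.py .608 -.018 .309 44.5
```

```text
position: [0.5455, -0.1098, 0.3086]
tool_rot: [0.685, 0.729, -0.0, -0.0]
ft_force: [-0.2, -0.8, -0.8]
11.6167 [ 0.5455 -0.1098  0.3086] yaw 93.56 F [-0.24 -0.8  -0.82]
shift [87.8 68.1 -0.4] turn [-0.  -0.  49.1]
```

```bash

python3 -m crank '[18,14,0,0,0,7,255, 35,27,0,0,0,14,255, 53,41,0,0,0,21,255, 70,54,0,0,0,28,255, 88,68,0,0,0,35,255]' |sed -n 2,4p
python3 -m crank '[0,0,0,0,0,7,255, 0,0,0,0,0,14,255, 0,0,20,0,0,14,255, 0,0,20,0,0,14,255, 0,0,20,0,0,14,255]' |sed -n 2,4p
python3 go.py .608 -.018 .242 44.5
python3 - <<'E'
from rig import robot
from h import *
c=robot.camera("side");cv2.imwrite("pics/sA.png",c["pixels"][:,:,::-1])
c=robot.camera("top");cv2.imwrite("pics/tA.png",c["pixels"][:,:,::-1])
E
```

```text
position: [0.6076, -0.0171, 0.307]
tool_rot: [0.874, 0.486, -0.002, -0.001]
ft_force: [0.3, -0.3, -0.5]
position: [0.6066, -0.0176, 0.2865]
tool_rot: [0.925, 0.379, -0.003, -0.002]
ft_force: [-0.5, -0.5, 0.8]
12.45 [ 0.6066 -0.0176  0.2865] yaw 44.59 F [-0.49 -0.47  0.82]
shift [ 0.9  1.5 44.5] turn [-0.3  0.2  0.1]
```

```bash

python3 -m crank '[0,1,22,0,0,0,255, 0,1,45,0,0,0,255, 0,1,45,0,0,0,255, 0,1,45,0,0,0,255, 0,1,45,0,0,0,255]' |sed -n 2,4p
python3 - <<'E'
from rig import robot
from h import *
o=robot.get_obs();c=robot.camera("side");T=c["extrinsics"];b=c["pixels"][:,:,::-1];a=cv2.imread("pics/sA.png")
P=o["position"]
print(P,"tip,TCP,knobtop,knobbot,pipe px",proj(c,[P-[0,0,.025],P,[.58,-.045,.249],[.58,-.045,.209]],T).round(1).tolist())
d=np.abs(a.astype(int)-b).sum(2);m=(d>60).astype(np.uint8)
n,l,s,ce=cv2.connectedComponentsWithStats(m)
for i in np.argsort(-s[1:,4])[:5]+1:print(s[i],ce[i].round())
u,v=proj(c,[P-[0,0,.025]],T)[0].astype(int)
print(u,v);print((b[v-16:v+14,u-16:u+17:2].sum(2)//3))
E
```

```text
position: [0.6099, -0.019, 0.2453]
tool_rot: [0.925, 0.379, 0.001, 0.001]
ft_force: [-0.1, 0.9, 1.1]
[ 0.60988026 -0.01898203  0.24531333] tip,TCP,knobtop,knobbot,pipe px [[314.5, 184.0], [314.4, 177.1], [326.6, 176.1], [326.6, 187.0]]
[ 387    0   83  273 4558] [428. 104.]
[ 288   37  105  192 2065] [339.  94.]
[301 138  28  41 683] [314. 157.]
[298  97  29  38 614] [313. 115.]
[331   0  18  37 334] [340.  14.]
314 183
[[192 190 148  64  48  78  72  37  37  41  72  80  73  83 109 204 217]
 [187 178 152  83  81 156 139  54  39  47 120 149 142 136 153 206 214]
 [180 170 166 129 124 233 201  68  36  54 160 188 175 173 181 202 208]
 [176 168 183 190 176 248 230  78  36  50 154 172 166 163 178 195 201]
 [169 166 213 239 214 246 229  79  31  48 130 152 150 148 174 199 210]
 [166 169 239 251 238 242 214  76  28  50 132 138 129 132 162 183 214]
 [157 178 247 248 247 240 190  64  27  54 153 138 118 115 127 155 217]
 [150 187 245 247 246 243 187  69  35  58 178 181 163 163 151 175 220]
 [146 209 244 245 246 243 197  71  40  60 190 214 215 207 176 191 219]
 [140 214 245 245 246 244 214  85  50
[... 754 characters left out ...]
220 181 173 173 181 187 206 218 225 233 241 193  60 132 230]
 [241 241 227 187 178 178 180 185 191 198 199 206 212 179  97 124 191]
 [241 242 235 204 182 179 179 181 187 194 191 192 198 179 136 151 189]
 [242 241 239 219 188 176 180 185 189 188 190 189 194 192 166 171 186]
 [241 241 239 233 205 186 179 188 184 194 196 193 194 192 186 192 191]
 [241 241 241 235 219 197 185 186 186 190 187 194 193 195 194 196 192]
 [242 242 242 238 215 208 200 188 188 190 189 192 195 193 194 192 191]
 [243 241 242 240 204 212 217 201 192 190 195 192 196 194 195 191 188]
 [239 242 241 241 212 196 212 204 203 201 201 198 200 198 200 199 197]
 [235 242 242 242 227 182 190 202 204 208 208 211 209 206 208 207 209]]
```

The side camera shows the fingertips at row ≈177.5, but the projection put them at 184. So they sit about 20–24 mm higher than nose_length suggests, and the tool passed just over knob A. I'll go lower and check again.

```bash

python3 -m crank '[0,0,5,0,0,0,255, 0,0,10,0,0,0,255, 0,0,15,0,0,0,255, 0,0,18,0,0,0,255, 0,0,18,0,0,0,255]' |sed -n 2,4p
python3 - <<'E'
from rig import robot
from h import *
o=robot.get_obs();c=robot.camera("side");T=c["extrinsics"];b=c["pixels"][:,:,::-1]
P=o["position"]
print(P,o["ft_force"],"tip,TCP px",proj(c,[P-[0,0,.025],P],T).round(1).tolist())
print("rows from 174",(b[174:200,304:332:2].sum(2)//3))
E
python3 go.py .592 -.034 .227 44.5
```

```text
position: [0.6083, -0.0186, 0.2249]
tool_rot: [0.925, 0.379, -0.001, -0.001]
ft_force: [-0.3, 0.3, 0.6]
[ 0.60830834 -0.01858451  0.22490196] [-0.26712284  0.34915734  0.55892171] tip,TCP px [[314.9, 189.6], [314.7, 182.9]]
rows from 174 [[132 129 113  99  50  42  40  94 126 127 121 122 174 221]
 [219 228 201 171  80  37  39 143 189 192 166 149 189 220]
 [246 251 245 223  97  33  47 171 219 224 179 127 161 218]
 [245 247 244 228  97  39  47 181 222 225 169  85 129 214]
 [245 246 245 222  90  39  51 184 222 223 164  53 107 213]
 [247 246 246 228  94  35  52 193 221 218 161  48 105 211]
 [247 247 247 239 112  30  54 188 219 212 158  43 107 205]
 [245 247 246 245 120  35  39 172 205 203 154  41 100 192]
 [227 246 244 243 127  67  61 159 196 181 144  41 112 220]
 [196 236 239 243 164 140 131 195 221 192 160  42 145 249]
 [177 208 231 239 213 215 212 237 246 241 207  48 176 254]
 [176 175 204 225 231 238 240 247 249 251 227  49 167 253]
 [181 169 178 194 215 229 238 242 247 251 207  46 137 240]
 [180 174 172 181 190 204 217 223 234 240 171  57 119 208]
 [186 178 175 178 183 190 199 199 204 213 172  88 130 191]
 [204 180 177 182 184 187 190 195 193 198 182 129 151 191]
 [222 189 180 178 185 186 191 194 191 197 193 167 176 190]
 [231 205 179 178 183 190 185 191 194 195 193 190 188 187]
 [235 218 196 183 182 188 189 194 191 194 192 192 193 192]
 [238 218 211 200 184 188 189 192 193 193 196 193 195 190]
 [239 208 208 219 200 194 191 193 193 195 195 198 193 190]
 [240 209 188 212 209 206 203 197 200 202 196 199 198 195]
 [242 226 188 193 201 205 208 207 209 212 207 207 210 208]
 [242 238 193 179 184 193 196 203 211 209 213 210 205 199]
 [239 241 211 178 178 182 185 190 190 195 195 192 193 188]
 [229 241 228 195 182 183 179 179 186 184 179 186 181 183]]
13.4833 [ 0.6086 -0.0186  0.2253] yaw 44.56 F [-0.1  -0.1   0.57]
shift [-22.6  -0.7  -1.7] turn [-0.1  0.   0.1]
```

```bash

python3 -m crank '[-4,-0.5,0,0,0,0,255, -8,-0.5,0,0,0,0,255, -12,-0.5,0,0,0,0,255, -15,-0.5,0,0,0,0,255, -17,-0.5,0,0,0,0,255]' |sed -n 2,4p
python3 -m crank '[-1,0,0,0,0,0,255, -2,0,0,0,0,0,255, -3,0,0,0,0,0,255, -4,0,0,0,0,0,255, -5,0,0,0,0,0,255]' |sed -n 2,4p
cat > k.py <<'E'
from rig import robot
from h import *
o=robot.get_obs();c=robot.camera("top");b=c["pixels"][:,:,::-1].astype(int);a=cv2.imread("pics/top0.png").astype(int)
print(o["position"],o["ft_force"].round(2),"knob region change",np.abs(a-b)[186:196,352:361].mean().round(1))
E
python3 k.py; python3 arc.py .652 -.12 15 5
```

```text
position: [0.5962, -0.0307, 0.2261]
tool_rot: [0.925, 0.379, 0.0, 0.0]
ft_force: [-0.1, -0.3, -0.4]
position: [0.5931, -0.0337, 0.226]
tool_rot: [0.925, 0.379, 0.0, -0.0]
ft_force: [1.0, 1.6, 0.3]
[ 0.59314411 -0.03368904  0.22600071] [1.03 1.63 0.34] knob region change 83.2
[ 0.5931 -0.0337  0.226 ] radius 0.1045
[-5.4 -0.8 -0. ] -3.0
[-10.9  -1.4  -0. ] -6.0
[-16.3  -1.6  -0. ] -9.0
[-21.8  -1.6  -0. ] -12.0
[-27.3  -1.3  -0. ] -15.0
```

```bash

python3 -m crank '[-5.4,-0.8,0,0,0,-3,255, -10.9,-1.4,0,0,0,-6,255, -16.3,-1.6,0,0,0,-9,255, -21.8,-1.6,0,0,0,-12,255, -27.3,-1.3,0,0,0,-15,255]'  |sed -n 2,4p
python3 -m crank '[-5.4,-0.8,0,0,0,-3,255, -10.9,-1.4,0,0,0,-6,255, -16.3,-1.6,0,0,0,-9,255, -21.8,-1.6,0,0,0,-12,255, -27.3,-1.3,0,0,0,-15,255]'  |sed -n 2,4p
python3 -m crank '[-5.4,-0.8,0,0,0,-3,255, -10.9,-1.4,0,0,0,-6,255, -16.3,-1.6,0,0,0,-9,255, -21.8,-1.6,0,0,0,-12,255, -27.3,-1.3,0,0,0,-15,255]'  |sed -n 2,4p
python3 arc.py .652 -.12 6 2
```

```text
position: [0.5733, -0.052, 0.2261]
tool_rot: [0.867, 0.498, 0.001, 0.0]
ft_force: [1.5, 1.1, -1.3]
position: [0.5585, -0.0748, 0.2262]
tool_rot: [0.795, 0.607, 0.001, 0.001]
ft_force: [3.1, 1.1, -0.5]
position: [0.55, -0.1007, 0.2262]
tool_rot: [0.709, 0.705, 0.001, 0.001]
ft_force: [1.9, 0.7, -0.2]
[ 0.55   -0.1007  0.2262] radius 0.1038
[-5.4 -0.8 -0. ] -3.0
[-10.8  -1.4  -0. ] -6.0
```

```bash

python3 -m crank '[-5.4,-0.8,0,0,0,-3,255, -10.8,-1.4,0,0,0,-6,255, -16.3,-1.6,0,0,0,-9,255, -19.5,-1.6,0,0,0,-10.8,255, -19.5,-1.6,0,0,0,-10.8,255]'  |sed -n 2,4p
python3 -m crank '[4,0,0,0,0,0,255, 14,0,0,0,0,0,255, 25,0,0,0,0,0,255, 25,0,-35,0,0,0,255, 25,0,-70,0,0,0,255]'  |sed -n 2,4p
python3 go.py .55 -.22 .33 90
```

```text
position: [0.548, -0.1207, 0.2261]
tool_rot: [0.64, 0.768, 0.0, 0.001]
ft_force: [0.4, 0.2, 0.6]
position: [0.5403, -0.093, 0.2944]
tool_rot: [0.64, 0.769, -0.001, -0.004]
ft_force: [1.0, -0.2, 0.1]
16.45 [ 0.5403 -0.093   0.2944] yaw 100.44 F [ 0.96 -0.2   0.13]
shift [-126.5  -13.8  -36.1] turn [-0.4 -0.2 10.4]
```

```bash

python3 -m crank '[0,0,-20,0,0,0,255, -30,-4,-36,0,0,3,255, -62,-8,-36,0,0,6,255, -95,-11,-36,0,0,10,255, -126,-14,-36,0,0,10,255]'  |sed -n 2,4p
python3 -m crank '[0,0,0,0,0,0,255, 0,0,0,0,0,0,255, 0,0,0,0,0,0,255, 0,0,0,0,0,0,255, 0,0,0,0,0,0,255]'  |sed -n 2,3p
cat > look.py <<'E'
from rig import robot
from h import *
C=np.array([.652,-.12]);o=robot.get_obs();w=robot.camera("wrist");T=wristT(w,o);im=cv2.GaussianBlur(w["pixels"],(3,3),0).astype(int)
# unwrap rings about the axis: angle vs brightness/redness
for r,z in((.066,.203),(.072,.203),(.077,.203),(.072,.209),(.077,.209)):
    a=np.arange(170,215,.25);A=np.radians(a);P=np.c_[C[0]+r*np.cos(A),C[1]+r*np.sin(A),np.full(len(a),z)]
    uv=proj(w,P,T).astype(np.float32);v=cv2.remap(im.astype(np.float32),uv[:,0].copy(),uv[:,1].copy(),cv2.INTER_LINEAR)[:,0]
    red=(v[:,0]>130)&(v[:,1]<90);dark=v.max(1)<60
    f=lambda m:(a[m].min(),a[m].mean().round(1),a[m].max(),m.sum()) if m.any() else None
    print(r,z,"red",f(red),"dark",f(dark),"uv",uv[0].round(),uv[-1].round())
E
python3 look.py
```

```text
position: [0.5517, -0.2219, 0.3326]
tool_rot: [0.705, 0.709, 0.0, 0.0]
ft_force: [0.0, -0.4, -0.9]
position: [0.5516, -0.2204, 0.332]
tool_rot: [0.704, 0.71, 0.0, -0.0]
0.066 0.203 red (np.float64(187.0), np.float64(189.6), np.float64(192.25), np.int64(6)) dark (np.float64(188.5), np.float64(189.5), np.float64(190.5), np.int64(9)) uv [363.  53.] [374. 118.]
0.072 0.203 red (np.float64(187.25), np.float64(189.5), np.float64(191.75), np.int64(6)) dark (np.float64(188.75), np.float64(189.5), np.float64(190.25), np.int64(7)) uv [355.  52.] [367. 122.]
0.077 0.203 red (np.float64(187.25), np.float64(189.7), np.float64(191.75), np.int64(7)) dark (np.float64(188.75), np.float64(189.5), np.float64(190.25), np.int64(7)) uv [349.  51.] [362. 125.]
0.072 0.209 red (np.float64(187.5), np.float64(190.0), np.float64(192.0), np.int64(7)) dark (np.float64(188.75), np.float64(189.5), np.float64(190.25), np.int64(7)) uv [356.  51.] [368. 122.]
0.077 0.209 red (np.float64(187.5), np.float64(190.0), np.float64(191.75), np.int64(5)) dark (np.float64(188.75), np.float64(189.5), np.float64(190.25), np.int64(7)) uv [350.  50.] [363. 126.]
```

Pointer A sits in the middle of its stroke, with red showing on both sides at 189.5°. B is within about 1°, and the robot is touching nothing.

```bash
python3 -c "
from rig import robot
print(robot.hand_in())"
```

```text
the job is handed in; nothing more can be done
None
```

I pushed both levers round and handed the job in: pointer A measured on the centre of its red stroke and pointer B about 1 mm off centre (5 mm allowed), but the hand-in gave no verdict.

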